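# Tip the crate bin out to its stop and lay the spray nozzle to drip dry

### The job

The spray nozzle was put away wet. Pull the tower's tilt-out bin open until it rests against its stop, easing it there without forcing it or letting it fall, and leave it tipped right out to air; then take the nozzle out and lay it gently across the seed tray, level on the tray's two long rims, so that it drips into the tray. Do not disturb the other things on the tower and the bench.

Things in the scene. Friction and masses are not known exactly. Their poses are not given: they have to be found in the camera images.
- tower: Grey plastic crate tower, fixed, 260 deep x 320 wide x 305 mm high. Origin on the bench under the middle of its front face; x into the tower from the front (away from the robot at yaw 0), y along its width, z up. Its top board begins 35 mm behind the front face; before that the bin's mouth is open above. It carries the bin and its stop pin (a force between tower and tower is bin on stop).
- bin (a joint): Opening angle of the light grey tilt-out bin in the upper crate, rad: 0 shut, grows as its top comes towards the robot. By its weight it falls shut below 0.25 to 0.4 (empty 0.5), beyond that outwards to its stop, where it stays: a pin clamped at an untold angle from 0.80 to 1.00, to be felt for. It swings freely: under 2 N at the bar.
- hinge (a point): Middle of the bin's hinge line, 140 mm up in the tower's front plane. Axes turn with the bin: z up the inner face of its front panel, x to its back, y along the hinge. Shut, the panel already leans out 0.17 rad; lean = 0.17 + joint angle. Inside, the bin is 272 wide, 106 deep, 150 mm high in front, 90 at the back.
- bar (a point): Middle of the bin's black pull bar, round, 12 mm thick, 110 mm long along the hinge's y, on a post at each end, 187 mm from the hinge line and 37 mm above the panel's top edge, free underneath: can be pinched from above with a finger before and behind, and can turn between the fingers. Axes as hinge.
- nozzle: Straight steel spray nozzle, 150 mm, 0.28 kg. Origin at its centre, z along it to the head. Round barrel 26 mm thick from z = -40 to 37, hexagonal tail 34 across flats below, eight-sided head 38 across flats above. It stands tail down in mid bin, axis 19 mm off the front panel, leaning on it; its tail is between two ribs 12 mm high, 43 apart, 60 long.
- tray: Black plastic seed tray, open on top, 114 x 178 x 50 mm high, walls 5 mm, 0.12 kg, loose. Origin under its centre; x across its short side, y along its long side. Its two long rims run along y at x = -55 and +55 mm, 50 mm above the bench.
- rake: Hand rake with green rubber handle, 246 mm long along its y, 70 mm wide, lying along one side of the tower's top; origin under its middle.
- saucer: Terracotta saucer, 112 mm across, 24 mm high, on the tower's top; origin under its centre.
- frog: Green ceramic frog, 70 mm across, 70 mm high, on the tower's top; origin under its centre.
- pot: Terracotta flower pot, 110 mm across, 100 mm high, on the bench; origin under its centre.
- feed: Green plant-feed bottle with yellow cap, 72 mm across, 190 mm high, on the bench; origin under its centre.
- trowel: Hand trowel, 320 mm long along x, 62 mm wide, lying on the bench; origin under the front end of its handle.
Things that resemble listed ones, but are neither listed nor needed, are in the scene too. What is shaped like the nozzle but yellow is not meant. Several things have the shape of the tray; the one meant has the colours described above.

How it is judged:
By the outcome, as a careful person would: the job done as asked, in the order asked, and still so for the second after the job is handed in, with the robot touching nothing.
It also fails if it takes over 70 s, if anything falls off the work surface, if the arm or the gripper's body presses on something with over 40 N, if the wrist force passes 120 N, or if a joint passes its speed limit or range.

### The arm

A 7-joint arm with a two-finger parallel gripper is mounted at the origin on the work surface. World frame = base frame: x ahead of the robot, y to its left, z up, the work surface at z = 0. Lengths are in m, angles in degrees, forces in N, time in s.
With the tool pointing down it reaches from about 0.425 to 0.975 m from the base axis. Payload 16.7 kg.
Tool frame: the origin (TCP) lies midway between the tips of the shut fingers; the grasp point (between the pads) lies 19 mm behind it; x points along the fingers, y is the direction in which the jaws open and shut, and the axes are right-handed (so a half turn about x gives the same grasp; the last joint's range is limited). The gripper opens to 85 mm and grips with 20 to 120 N. Pads are 22 mm wide; open, the fingers measure 114 mm over their backs; the gripper's body (76 mm by 85 mm) begins 54 mm behind the grasp point. The pads swing forward as they close: fully open they stand 13 mm farther back than shut.
Start: joints at [67.408, 24.414, 4.234, 92.017, -1.954, 63.644, -3.845], TCP at [0.164, -0.655, 0.231] pointing down, gripper open.
Joint ranges: [-163.25, 163.25], [-28.42, 122.38], [-70.27, 78.77], [12.13, 141.07], [-58.53, 238.53], [9.26, 117.41], [-156.51, 156.51]. Speed limits (degrees/s): [108.29, 108.29, 136.94, 136.94, 172.46, 172.46, 172.46].

### API

Orientations are given as [roll, pitch, yaw] about the fixed x, y, z axes, in that order (R = Rz(yaw) Ry(pitch) Rx(roll)).
In Python, from station import sense, imaging, job_done gives the robot as it stands.
- The arm moves only by the tool move_arm, never from a script. Its argument "series" is a list of rows, each a list of 5 numbers: the shift along the tool's x, y, z in mm, then the turn about the tool's x in rad, then the gripper command: -1 is shut, 1 is fully open, values between are in proportion. A call has 1 to 5 rows; each row shifts and turns the pose as measured when the row begins, along the tool's axes as they then stand; what a row does not reach is not made up. A row lasts 1/8 s, in which the tool goes at most 62.5 mm and 10.7 degrees, less where a joint would pass 70% of its speed; a pose out of reach is approached as far as the arm can. A call is refused whole if a number of a shift passes 62.5 or a number of a turn 0.188, either way. A call with a gripper value outside its range is refused whole. The fingers move at their own pace and stop on an object; the grip force is fixed at half the most. Time passes only in rows, so rows that do not move let the fingers close. It gives the time, the measured TCP pose, the force and the opening at its end, in the units of the state.
- sense(): the state, without advancing time (a new reading comes with each control period).
- imaging.grab_frame(name): name is "scene" or "top" or "wrist"; returns (picture, depth): 400x640x3 uint8, red, green, blue; 400x640 float32, m along the optical axis (not along the pixel's ray), 0 where there is no reading.
- imaging.calibration(name): a dict with "vfov" (degrees; the focal length in pixels is half the picture's height over the tangent of half this angle, whatever the lens; pixels are square), "cx", "cy" (the principal point, pixels), "D" ([k1, k2, p1, p2, k3] as OpenCV has them; the pictures are not rectified), "R" (3x3) and "t" (3): a world point X has camera coordinates R X + t. Camera axes: x right, y down, z forward; pixel columns grow to the right and rows downward; lengths in m; the calibration is good to about 2 mm. A picture is of the moment at which its call begins: read the wrist's pose just before it. calibration takes no time and is no camera call; for the wrist camera it gives the pose at the moment of the call.
- job_done(): hands the job in, once; it reports no verdict.
The state is a dict: "t": time; "joints": joint angles; "joint_vel": joint speeds; "effort": joint torques, N m; "tool_pos": TCP position; "orientation": TCP orientation; "force": force on the tool from outside, world axes, zero at the start; "wrist_torque": the same for the moment, N m; "gripper_width": finger opening in m.
Only numpy, scipy, OpenCV 4.12 (cv2) and the standard library are available. Lean on these libraries where they do the work, as an engineer would, in place of code of your own. Each camera call takes 0.05 s, during which the arm holds its last target. There are 200 camera calls.

## Working session

There is one attempt and no reset: what is moved stays moved. The work goes in short steps, Python scripts to look and compute and a tool call to move; the robot and the scene stay as the last step left them, time stands still between calls to the robot, and variables do not carry over. Pictures are saved under pics/ and viewed, about 8 in all and at most 12, crops included, and the job is handed in when it is done.

Besides the shell and the picture viewer there is one more tool, called after "Request:" by a JSON object that holds its "op" and its "data", one argument or row to a line. move_arm: Moves the arm, as the interface text tells. Its arguments: {"type":"object","properties":{"series":{"type":"array","items":{"type":"array","items":{"type":"number"}}}},"required":["series"]}

```bash
mkdir -p pics; ls; cat > h.py <<'E'
import numpy as np, cv2
from station import sense, imaging, job_done
from scipy.spatial.transform import Rotation as Ro
def K(c):
    f=200/np.tan(np.radians(c["vfov"])/2); return np.array([[f,0,c["cx"]],[0,f,c["cy"]],[0,0,1]])
def cloud(d,c):
    h,w=d.shape; u,v=np.meshgrid(np.arange(w),np.arange(h))
    p=cv2.undistortPoints(np.stack([u,v],-1).reshape(-1,1,2).astype(np.float32),K(c),np.array(c["D"])).reshape(h,w,2)
    P=np.dstack([p[...,0]*d,p[...,1]*d,d]); W=(P-np.array(c["t"]))@np.array(c["R"])
    W[d==0]=np.nan; return W
def grab(n):
    c=imaging.calibration(n); p,d=imaging.grab_frame(n); return p,cloud(d,c),c
def save(n,p,s=1,crop=None):
    if crop: u0,v0,u1,v1=crop; p=p[v0:v1,u0:u1]
    cv2.imwrite("pics/"+n,cv2.resize(p[...,::-1],None,fx=s,fy=s,interpolation=cv2.INTER_CUBIC))
def pose():
    s=sense(); return np.array(s["tool_pos"]),Ro.from_euler("xyz",s["orientation"],degrees=True).as_matrix(),s
E
python3 - <<'E'
from h import *
print(sense())
for n in("scene","top"):
    p,W,c=grab(n); np.savez(n,p=p,W=W); save(n+"0.png",p,1.25); print(n,c)
E
```

```text
pics
{'t': 0.0, 'joints': array([67.40925241, 24.44912152,  4.22994056, 92.05335167, -1.95434605,
       63.64380882, -3.84376695]), 'joint_vel': array([ 0.03642002, -0.01877533, -0.01826764,  0.02344219,  0.04424267,
        0.06770899, -0.08355232]), 'effort': array([-2.64031609e-03, -9.49837303e+01,  3.75931397e+00, -4.63528061e+01,
        1.91082089e-02,  9.94242757e-03, -3.50650248e-05]), 'tool_pos': array([ 0.16346969, -0.65447261,  0.23060748]), 'orientation': array([-86.62883772,  89.92582645, 107.39613848]), 'force': array([ 0.28233089, -0.54274907,  0.43256179]), 'wrist_torque': array([-0.03387024,  0.01653112,  0.00387703]), 'gripper_width': 0.08541746271163328}
scene {'vfov': 52.76870296984326, 'cx': 325.2369379388474, 'cy': 194.5945502326891, 'D': array([0.0087371, 0.       , 0.       , 0.       , 0.       ]), 'R': array([[ 0.94367632,  0.33075967, -0.00854629],
       [ 0.30399398, -0.87693095, -0.37226304],
       [-0.13062411,  0.3486978 , -0.92808792]]), 't': array([-0.52992709, -0.0741184 ,  1.53883357])}
top {'vfov': 44.785128565166424, 'cx': 317.5058993636258, 'cy': 193.22738425570398, 'D': array([-0.00472352,  0.        ,  0.        ,  0.        ,  0.        ]), 'R': array([[-0.02891905, -0.99950766, -0.0121711 ],
       [-0.99044541,  0.03029512, -0.13453659],
       [ 0.13483908,  0.00816414, -0.99083388]]), 't': array([0.01784266, 0.61423703, 1.42782012])}
```

View pics/scene0.png

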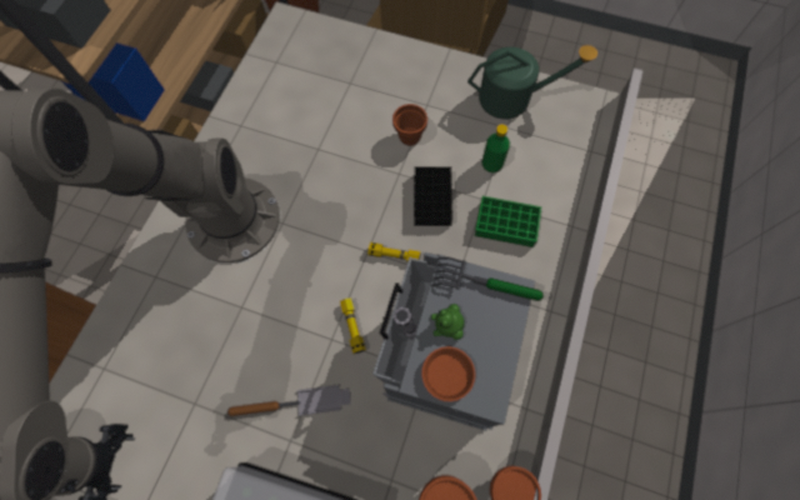

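View pics/top0.png

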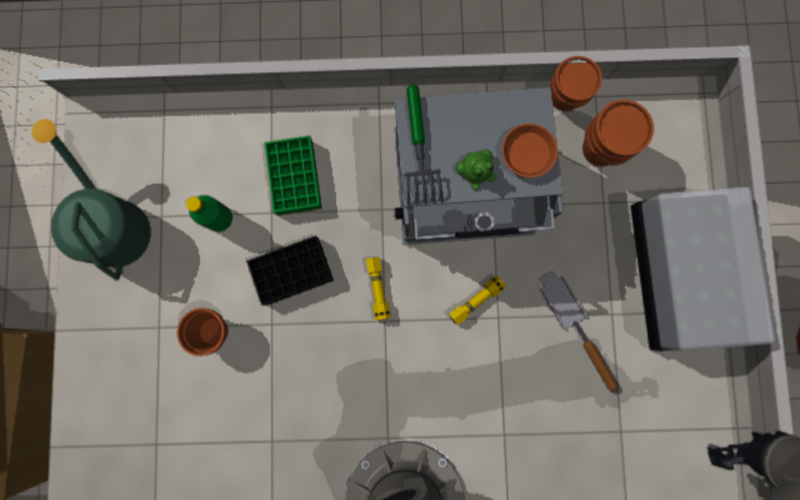

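The scene picture shows the tower at about (455,340) with rake, frog and saucer on top. The bin has its black bar at (392,312) and the grey nozzle at (402,316). In the top view, the tray candidates are black (290,270) and green (292,175); the black one fits. The yellow nozzle shapes at (377,290) and (477,300) are decoys, and the grey ring at (484,222) in the bin is the real nozzle.

```bash
python3 - <<'E'
from h import *
D={n:np.load(n+".npz") for n in("top","scene")}
def rect(P): 
    r=cv2.minAreaRect((P[:,:2]*1000).astype(np.float32)); return np.round(r[0],1),np.round(r[1],1),round(r[2],2),len(P)
for n,d in D.items():
    W=d["W"];p=d["p"].astype(int);z=W[...,2]
    m=(abs(z-.305)<.006)&(W[...,0]>.3)
    q=m&(p.max(2)-p.min(2)<25)
    k,l,s,_=cv2.connectedComponentsWithStats(q.astype(np.uint8)); i=1+np.argmax(s[1:,4]); print(n,"tower",rect(W[l==i]),np.median(z[l==i]))
    b=(p.max(2)<45)&(z>.02)&(z<.06)&(W[...,0]>.3)
    k,l,s,_=cv2.connectedComponentsWithStats(b.astype(np.uint8))
    for i in range(1,k):
        if s[i,4]>150: print(n,"black",s[i],rect(W[l==i]),np.percentile(z[l==i],[5,50,95]))
    b=(p.max(2)<60)&(z>.29)&(z<.36)&(W[...,0]>.3)
    k,l,s,_=cv2.connectedComponentsWithStats(b.astype(np.uint8),connectivity=8)
    for i in range(1,k):
        if s[i,4]>20: print(n,"bar",s[i],rect(W[l==i]),np.nanmean(W[l==i],0))
p=D["top"]["p"]; a=cv2.resize(p[175:255,190:280],None,fx=4,fy=4,interpolation=2); b=cv2.resize(p[135:200,310:460],None,fx=5.3,fy=5.3,interpolation=2)
im=np.zeros((320+b.shape[0]-80,b.shape[1],3),np.uint8); im=np.zeros((a.shape[0]+b.shape[0],max(a.shape[1],b.shape[1]),3),np.uint8)
im[:a.shape[0],:a.shape[1]]=a; im[a.shape[0]:,:b.shape[1]]=b
g=D["top"]["p"][100:180,200:270]; g=cv2.resize(g,None,fx=4,fy=4); im[:g.shape[0],380:380+g.shape[1]]=g
save("crop1.png",im,.98*600/max(im.shape[0],600))
z=D["top"]["W"][...,2]; print(np.round(z[212:222,225:245:2]*1000))
E
```

```text
top tower (array([ 768.6, -171.3]), array([230. , 320.5]), 2.64, 7670) 0.3062868642962623
top black [505 161  27 120 873] (array([ 516.2, -596.5]), array([356. ,  19.2]), 3.42, 873) [0.02286785 0.04761921 0.05790691]
top black [ 88 162  31  53 302] (array([645.8, 645.3]), array([ 60. , 160.9]), 74.46, 302) [0.02213753 0.04178713 0.05878979]
top black [ 198  189   68   55 1251] (array([552.8, 260.3]), array([116.5, 178.2]), 18.66, 1251) [0.024229   0.0440145  0.05363691]
top bar [333  69   7  68 168] (array([802.2, -56.6]), array([ 14.4, 173.9]), 89.11, 168) [ 0.79865897 -0.05727128  0.3244548 ]
top bar [368 135  27  13 117] (array([ 700.7, -166.8]), array([25., 69.]), 8.08, 117) [ 0.69600321 -0.16788704  0.33232478]
top bar [338 136  14  27  83] (array([689.4, -69.4]), array([31.2, 64.1]), 78.95, 83) [ 0.69111723 -0.07477219  0.32356208]
top bar [338 142   4  22  43] (array([677.4, -61. ]), array([ 7.5, 48.1]), 86.35, 43) [ 0.67473407 -0.06049512  0.31908626]
top bar [351 142   4  20  35] (array([679.5, -91.6]), array([47.5,  7.4]), 5.41, 35) [ 0.67328429 -0.09175449  0.32241661]
top
[... 1345 characters left out ...]
 0.32556769]
scene bar [318 249   7   7  28] (array([ 614.6, -178. ]), array([15.7, 16.8]), 54.22, 28) [ 0.61485459 -0.17870955  0.29298398]
scene bar [347 253  18  19 117] (array([ 711. , -188.9]), array([21.7, 62.4]), 59.55, 117) [ 0.71068824 -0.18811146  0.32982802]
[[ 1. 10. 42. 30. 10.  6. 10.  7. 43. 42.]
 [ 7.  6.  6. 34.  9.  3.  7. 46. 41. 32.]
 [ 7. 10.  6. 40.  9. 49. 42. 38. 45. 15.]
 [ 5.  8. 10. 47. 41. 49. 32. 16. 44. 19.]
 [ 9.  7. 55. 47. 46. 26. 13. 10. 47. 32.]
 [ 7. 50. 45. 44. 27.  8. nan  6.  0. 40.]
 [51. 51. 33. 43. 38.  3.  7.  5.  3. 41.]
 [40. 28.  8.  7. 41.  5. 11.  5.  8. 48.]
 [24.  7.  3.  1. 46.  7.  9.  3.  7. 45.]
 [ 3.  7. 11.  7. 49.  5.  3.  5.  9. 47.]]
```

View pics/crop1.png

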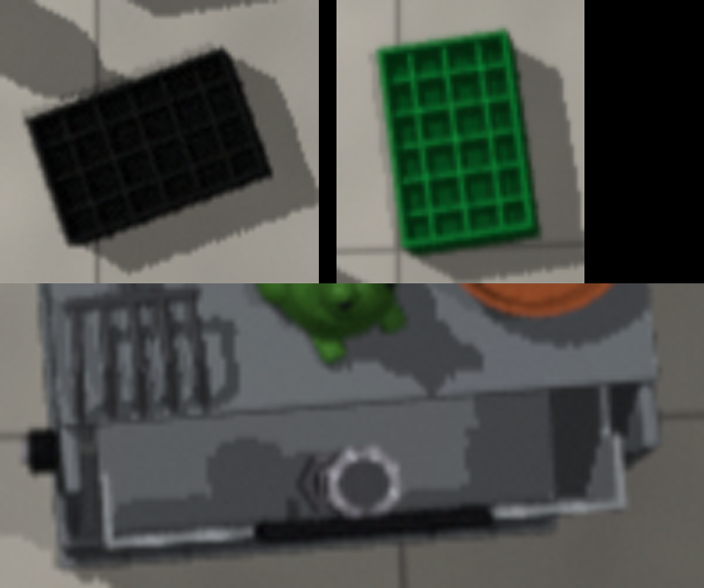

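The black tray is the gridded one in the crop's upper left (150,145); the green one beside it is a decoy. The real nozzle is the grey ring at (365,480), behind the black bar. All of this agrees with the fitted positions: tower yaw is about 2.7°, the bar is at (0.589,-0.179,0.324), and the tray is at (0.553,0.260).

```bash
cat >> h.py <<'E'
YT=np.radians(2.72); TX=np.array([np.cos(YT),np.sin(YT),0]); TY=np.array([-np.sin(YT),np.cos(YT),0]); H=np.array([.6208,-.1779,.140])
def T(out,y,z): return H-TX*out+TY*y+np.array([0,0,z])   # z above hinge line, out toward robot
def plan(targets,jaw,g,step=.06,turn=.18,P=None):
    """targets: list of TCP world points; jaw: yaw(deg) of jaw line at end; prints rows"""
    p,R,s=pose(); 
    if P is not None: p,R=P
    print("at",np.round(p*1e3,1),"jaw",np.round(np.degrees(np.arctan2(R[1,1],R[0,1])),1),"down",np.round(R[:,0],3),"F",np.round(s["force"],1),"w",round(s["gripper_width"]*1e3,1),"t",round(s["t"],2),"j7",round(s["joints"][6],1))
    cur=np.degrees(np.arctan2(R[1,1],R[0,1])); a=np.radians((jaw-cur+90)%180-90)  # world yaw change
    rows=[]
    for t in targets:
        d=np.array(t)-p; n=max(1,int(np.ceil(np.linalg.norm(d)/step)))
        for k in range(n):
            q=np.clip(a,-turn,turn); a-=q
            sh=R.T@(d/n)*1e3; rows.append([*np.round(sh,0 if step>.02 else 1),round(-q,3),g])
            R=Ro.from_euler("z",q).as_matrix()@R
        p=np.array(t)
    for i in range(0,len(rows),5): print([[float(x) for x in r] for r in rows[i:i+5]])
    if abs(a)>.01: print("turn left",-a)
E
python3 - <<'E'
from h import *
p,R,s=pose(); print(R.round(3))
b=T(.0316,-.033,.1843-.019)
plan([p+[0,0,.21],b+[0,0,.13],b+[0,0,.06]],np.degrees(YT),0)
print(b)
E
```

```text
[[-0.     0.242 -0.97 ]
 [ 0.001 -0.97  -0.242]
 [-1.    -0.001  0.   ]]
at [ 163.5 -654.5  230.7] jaw -76.0 down [-0.     0.001 -1.   ] F [0.3 0.8 0.2] w 85.1 t 0.1 j7 -3.8
[[-52.0, -0.0, 0.0, -0.18, 0.0], [-52.0, -0.0, 0.0, -0.18, 0.0], [-52.0, -0.0, 0.0, -0.18, 0.0], [-52.0, -0.0, 0.0, -0.18, 0.0], [0.0, 9.0, -55.0, -0.18, 0.0]]
[[0.0, 19.0, -53.0, -0.18, 0.0], [0.0, 28.0, -48.0, -0.18, 0.0], [0.0, 36.0, -43.0, -0.113, 0.0], [0.0, 41.0, -38.0, -0.0, 0.0], [0.0, 41.0, -38.0, -0.0, 0.0]]
[[0.0, 41.0, -38.0, -0.0, 0.0], [0.0, 41.0, -38.0, -0.0, 0.0], [0.0, 41.0, -38.0, -0.0, 0.0], [0.0, 41.0, -38.0, -0.0, 0.0], [0.0, 41.0, -38.0, -0.0, 0.0]]
[[35.0, 0.0, -0.0, -0.0, 0.0], [35.0, 0.0, -0.0, -0.0, 0.0]]
[ 0.59080162 -0.2123624   0.3053    ]
```

Request:
{"op": "move_arm", "data": {
  "series": [
    [-52,0,0,-0.18,0],
    [-52,0,0,-0.18,0],
    [-52,0,0,-0.18,0],
    [-52,0,0,-0.18,0],
    [0,9,-55,-0.18,0]
  ]
}}

```text
t: 0.72
tool_pos: [0.1989, -0.6145, 0.4419]
orientation: [-126.7, 89.6, 120.1]
force: [1.4, -0.1, -2.0]
gripper_width: 0.0424
```

Request:
{"op": "move_arm", "data": {
  "series": [
    [0,19,-53,-0.18,0],
    [0,28,-48,-0.18,0],
    [0,36,-43,-0.11,0],
    [0,41,-38,0,0],
    [0,41,-38,0,0]
  ]
}}

```text
t: 1.35
tool_pos: [0.3919, -0.4013, 0.4418]
orientation: [-149.6, 89.5, 125.1]
force: [0.4, -0.9, -0.5]
gripper_width: 0.0425
```

```bash
python3 - <<'E'
from h import *
b=T(.0316,-.033,.1843-.019)
plan([b+[0,0,.12]],np.degrees(YT),0)
E
```

```text
at [ 391.9 -401.3  441.8] jaw 4.7 down [-0.005  0.007 -1.   ] F [ 0.4 -0.9 -0.5] w 42.5 t 1.35 j7 41.5
[[3.0, 43.0, -34.0, 0.035, 0.0], [3.0, 42.0, -36.0, -0.0, 0.0], [3.0, 42.0, -36.0, -0.0, 0.0], [3.0, 42.0, -36.0, -0.0, 0.0], [3.0, 42.0, -36.0, -0.0, 0.0]]
```

Request:
{"op": "move_arm", "data": {
  "series": [
    [3,43,-34,0.035,0],
    [3,42,-36,0,0],
    [3,42,-36,0,0],
    [3,42,-36,0,0],
    [3,42,-36,0,0]
  ]
}}

```text
t: 1.98
tool_pos: [0.5977, -0.2052, 0.4262]
orientation: [-139.0, 89.5, 133.6]
force: [-0.1, -0.4, 0.3]
gripper_width: 0.0429
```

```bash
python3 - <<'E'
from h import *
b=T(.0316,-.033,.1843-.019)
plan([b+[0,0,.06],b],np.degrees(YT),0,step=.04)
p,W,c=grab("wrist"); save("w1.png",p); np.savez("w1",p=p,W=W)
for q in [T(.0316,y,.1843) for y in (-.055,0,.055)]: print(cv2.projectPoints(q.reshape(1,3),cv2.Rodrigues(np.array(c["R"]))[0],np.array(c["t"]),K(c),np.array(c["D"]))[0].ravel())
E
```

```text
at [ 597.7 -205.2  426.2] jaw 2.6 down [-0.006  0.006 -1.   ] F [-0.1 -0.4  0.3] w 42.9 t 1.98 j7 9.3
[[30.0, -3.0, 4.0, -0.003, 0.0], [30.0, -3.0, 4.0, -0.0, 0.0], [30.0, 0.0, 0.0, -0.0, 0.0], [30.0, 0.0, 0.0, -0.0, 0.0]]
[311.07969021 238.10557173]
[310.40040126 169.86837516]
[309.65987529  92.62423049]
```

View pics/w1.png

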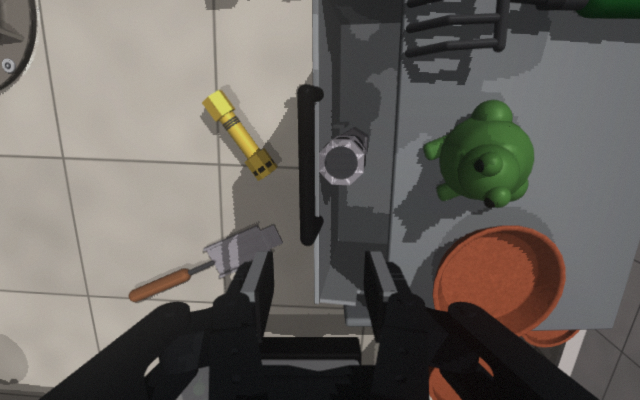

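The wrist view shows the bar from (310,88) to (310,242), within 2 mm of prediction, and the nozzle head at (343,160), about +5 mm along the hinge. Descending.

Request:
{"op": "move_arm", "data": {
  "series": [
    [30,-4,4,0,0],
    [30,-4,4,0,0],
    [30,0,0,0,0],
    [30,0,0,0,0],
    [0,0,0,0,0]
  ]
}}

```text
t: 2.65
tool_pos: [0.594, -0.2022, 0.2994]
orientation: [-148.7, 89.2, 124.6]
force: [-0.1, 0.5, 1.1]
gripper_width: 0.0426
```

```bash
python3 - <<'E'
from h import *
b=T(.0316,-.033,.1843-.019)
plan([b],np.degrees(YT),0,step=.01)
E
```

```text
at [ 594.  -202.2  299.4] jaw 3.3 down [-0.008  0.012 -1.   ] F [-0.1  0.5  1.1] w 42.6 t 2.65 j7 8.6
[[-3.0, -1.9, 5.0, 0.01, 0.0], [-3.0, -1.9, 5.0, -0.0, 0.0]]
```

Request:
{"op": "move_arm", "data": {
  "series": [
    [-3,-1.5,5,0,0],
    [-2,-1.5,5,0,-0.5],
    [0,0,0,0,-1],
    [0,0,0,0,-1],
    [0,0,0,0,-1]
  ]
}}

```text
t: 3.28
tool_pos: [0.588, -0.2142, 0.3077]
orientation: [-131.8, 88.9, 141.4]
force: [3.4, 1.1, -9.6]
gripper_width: 0.01
```

```bash
python3 - <<'E'
from h import *
p,R,s=pose(); g=p-.019*R[:,0]; d=g-H; print(p,g,"out",-d@TX,"y",d@TY,"z",d[2],"r",np.hypot(d@TX,d[2]),"lean",np.arctan2(-d@TX,d[2]),s["force"],s["gripper_width"])
E
```

```text
[ 0.58800648 -0.21416149  0.30774986] [ 0.58828041 -0.21437999  0.32674663] out 0.03421411132307121 y -0.034895665808295034 z 0.18674662920673385 r 0.18985496815649794 lean 0.18120180325594193 [ 3.38740722  1.06170982 -9.5875428 ] 0.010022782394954834
```

```bash
cat >> h.py <<'E'
def arc(dphi,n=5,y=-.034,out0=0):
    p,R,s=pose(); g=p-.019*R[:,0]; d=g-H; lean=np.arctan2(-d@TX-out0,d[2])
    print("joint %.3f r %.1f zerr %.1f y %.1f"%(lean-.17,1e3*np.hypot(d@TX+out0,d[2]),1e3*(d[2]-.187*np.cos(lean)),1e3*(d@TY)))
    plan([T(.187*np.sin(lean+k*dphi)+out0,y,.187*np.cos(lean+k*dphi))+.019*R[:,0] for k in range(1,n+1)],np.degrees(YT),-1,step=.019)
E
python3 -c "
from h import *
arc(.06)"
```

```text
joint 0.011 r 189.9 zerr 2.8 y -34.9
at [ 588.  -214.2  307.7] jaw 3.2 down [-0.014  0.011 -1.   ] F [ 3.4  1.1 -9.6] w 10.0 t 3.27 j7 9.8
[[5.3, -10.4, -0.9, 0.008, -1.0], [3.2, -10.8, 0.0, -0.0, -1.0], [3.8, -10.6, 0.0, -0.0, -1.0], [4.4, -10.3, 0.1, -0.0, -1.0], [5.0, -10.0, 0.1, -0.0, -1.0]]
```

Request:
{"op": "move_arm", "data": {
  "series": [
    [5,-10.5,-1,0.008,-1],
    [3.2,-10.8,0,0,-1],
    [3.8,-10.6,0,0,-1],
    [4.4,-10.3,0,0,-1],
    [5,-10,0,0,-1]
  ]
}}

```text
t: 3.9
tool_pos: [0.5365, -0.2167, 0.2911]
orientation: [-153.5, 89.5, 119.1]
force: [-0.9, 3.3, 4.1]
gripper_width: 0.01
```

```bash
python3 -c "
from h import *
arc(.06)"
```

```text
joint 0.298 r 190.6 zerr 3.2 y -34.9
at [ 536.5 -216.7  291.1] jaw 2.7 down [-0.004  0.008 -1.   ] F [-0.9  3.3  4.1] w 10.0 t 3.9 j7 11.9
[[8.6, -8.2, -0.8, -0.001, -1.0], [6.0, -9.5, 0.0, -0.0, -1.0], [6.5, -9.1, 0.1, -0.0, -1.0], [7.1, -8.7, 0.1, -0.0, -1.0], [7.6, -8.3, 0.1, -0.0, -1.0]]
```

Request:
{"op": "move_arm", "data": {
  "series": [
    [7.5,-8.8,-0.8,0,-1],
    [6,-9.5,0,0,-1],
    [6.5,-9.1,0,0,-1],
    [7.1,-8.7,0,0,-1],
    [7.6,-8.3,0,0,-1]
  ]
}}

```text
t: 4.53
tool_pos: [0.488, -0.219, 0.2558]
orientation: [-146.2, 89.6, 126.4]
force: [-1.2, -1.3, 0.2]
gripper_width: 0.0097
```

```bash
python3 -c "
from h import *
arc(.035)"
```

```text
joint 0.614 r 190.4 zerr 2.4 y -34.8
at [ 488.  -219.   255.8] jaw 2.6 down [-0.004  0.006 -1.   ] F [-1.2 -1.3  0.2] w 9.7 t 4.53 j7 14.2
[[7.1, -2.1, -0.8, -0.002, -1.0], [4.9, -4.4, 0.0, -0.0, -1.0], [5.0, -4.2, 0.0, -0.0, -1.0], [5.2, -4.0, 0.0, -0.0, -1.0], [5.3, -3.8, 0.0, -0.0, -1.0]]
```

Request:
{"op": "move_arm", "data": {
  "series": [
    [4.8,-4.6,-0.5,0,-1],
    [4.9,-4.4,0,0,-1],
    [5,-4.2,0,0,-1],
    [4,-3.1,0,0,-1],
    [2,-1.5,0,0,-1]
  ]
}}

```text
t: 5.15
tool_pos: [0.469, -0.2198, 0.2331]
orientation: [-148.5, 89.6, 124.1]
force: [4.1, -0.7, -1.7]
gripper_width: 0.01
```

```bash
sed -i 's/\.187\*np/.190*np/g' h.py; python3 -c "
from h import *
arc(.014)"
```

```text
joint 0.770 r 190.2 zerr 0.1 y -34.8
at [ 469.  -219.8  233.1] jaw 2.6 down [-0.004  0.005 -1.   ] F [ 4.1 -0.7 -1.7] w 10.0 t 5.15 j7 15.0
[[2.3, -1.4, -0.8, -0.002, -1.0], [2.2, -1.5, 0.0, -0.0, -1.0], [2.2, -1.5, 0.0, -0.0, -1.0], [2.2, -1.5, 0.0, -0.0, -1.0], [2.2, -1.4, 0.0, -0.0, -1.0]]
```

Request:
{"op": "move_arm", "data": {
  "series": [
    [2.2,-1.5,0,0,-1],
    [2.2,-1.5,0,0,-1]
  ]
}}

```text
t: 5.4
tool_pos: [0.4663, -0.2199, 0.2289]
orientation: [-156.4, 89.7, 116.2]
force: [2.7, 0.4, 8.8]
gripper_width: 0.0096
```

Request:
{"op": "move_arm", "data": {
  "series": [
    [2.2,-1.5,0,0,-1]
  ]
}}

```text
t: 5.52
tool_pos: [0.4657, -0.2199, 0.2275]
orientation: [-177.3, 89.7, 95.3]
force: [6.3, 0.9, 9.4]
gripper_width: 0.0097
```

Request:
{"op": "move_arm", "data": {
  "series": [
    [2.2,-1.4,0,0,-1]
  ]
}}

```text
t: 5.65
tool_pos: [0.4653, -0.2199, 0.2265]
orientation: [152.3, 89.8, 64.9]
force: [1.0, 2.2, 22.3]
gripper_width: 0.0097
```

```bash
python3 -c "
from h import *
arc(.012)"
```

```text
joint 0.810 r 189.5 zerr -0.3 y -34.7
at [ 465.3 -219.9  226.5] jaw 2.6 down [ 0.002  0.004 -1.   ] F [ 1.   2.2 22.3] w 9.7 t 5.65 j7 15.1
[[1.6, -1.7, -0.7, -0.002, -1.0], [1.9, -1.2, 0.0, -0.0, -1.0], [1.9, -1.2, 0.0, -0.0, -1.0], [1.9, -1.2, 0.0, -0.0, -1.0], [2.0, -1.2, 0.0, -0.0, -1.0]]
```

The moves now come up short and the force has risen (Fz 22 N), so this is the stop, at about 0.81. Easing off slightly and then opening the fingers only a little.

Request:
{"op": "move_arm", "data": {
  "series": [
    [-0.8,0.5,0,0,-1],
    [0,0,0,0,-1],
    [0,0,0,0,-1]
  ]
}}

```text
t: 6.02
tool_pos: [0.4663, -0.2199, 0.2285]
orientation: [127.6, 89.8, 40.2]
force: [4.0, -0.7, 0.1]
gripper_width: 0.0099
```

```bash
python3 -c "
from h import *
arc(.012)"
```

```text
joint 0.799 r 189.8 zerr -0.1 y -34.7
at [ 466.3 -219.9  228.5] jaw 2.6 down [ 0.003  0.003 -1.   ] F [ 4.  -0.7  0.1] w 9.9 t 6.03 j7 15.1
[[1.7, -1.5, -0.7, -0.001, -1.0], [1.9, -1.3, 0.0, -0.0, -1.0], [1.9, -1.2, 0.0, -0.0, -1.0], [1.9, -1.2, 0.0, -0.0, -1.0], [1.9, -1.2, 0.0, -0.0, -1.0]]
```

Request:
{"op": "move_arm", "data": {
  "series": [
    [0.9,-0.6,0,0,-1]
  ]
}}

```text
t: 6.15
tool_pos: [0.4659, -0.22, 0.2277]
orientation: [122.7, 89.7, 35.3]
force: [2.1, 0.3, 8.9]
gripper_width: 0.0097
```

Request:
{"op": "move_arm", "data": {
  "series": [
    [0.6,-0.4,0,0,-1]
  ]
}}

```text
t: 6.28
tool_pos: [0.4658, -0.2199, 0.2275]
orientation: [116.0, 89.7, 28.6]
force: [2.3, 0.1, 10.1]
gripper_width: 0.0096
```

Request:
{"op": "move_arm", "data": {
  "series": [
    [0,0,0,0,-1]
  ]
}}

```text
t: 6.4
tool_pos: [0.466, -0.22, 0.2279]
orientation: [111.3, 89.7, 24.0]
force: [3.0, -0.1, 6.2]
gripper_width: 0.0092
```

Request:
{"op": "move_arm", "data": {
  "series": [
    [0,0,0,0,-0.65],
    [0,0,0,0,-0.5],
    [0,0,0,0,-0.4]
  ]
}}

```text
t: 6.78
tool_pos: [0.4644, -0.2196, 0.2267]
orientation: [152.7, 89.8, 65.4]
force: [0.1, 0.2, -0.5]
gripper_width: 0.0257
```

```bash
python3 - <<'E'
from h import *
p,W,c=grab("wrist"); save("w2.png",p); 
P,R,s=pose(); plan([P+[0,0,.05],P+[-.03,0,.13]],np.degrees(YT),-.4,step=.04)
for a in (.78,.81,.84):
  l=a+.17; q=np.array([T(.187*np.sin(l),y,.187*np.cos(l)) for y in (-.055,0,.055)])
  print(cv2.projectPoints(q,cv2.Rodrigues(np.array(c["R"]))[0],np.array(c["t"]),K(c),np.array(c["D"]))[0].reshape(-1,2).round())
E
```

```text
at [ 464.5 -219.7  226.7] jaw 2.6 down [ 0.002  0.003 -1.   ] F [-0.1  0.1  0.3] w 25.6 t 6.83 j7 15.2
[[-25.0, 0.0, -0.0, -0.001, -0.4], [-25.0, 0.0, -0.0, -0.0, -0.4], [-27.0, -10.0, -1.0, -0.0, -0.4], [-27.0, -10.0, -1.0, -0.0, -0.4], [-27.0, -10.0, -1.0, -0.0, -0.4]]
[[335. 333.]
 [336. 213.]
 [339.  58.]]
[[327. 326.]
 [328. 209.]
 [329.  60.]]
[[320. 319.]
 [320. 205.]
 [320.  61.]]
```

View pics/w2.png

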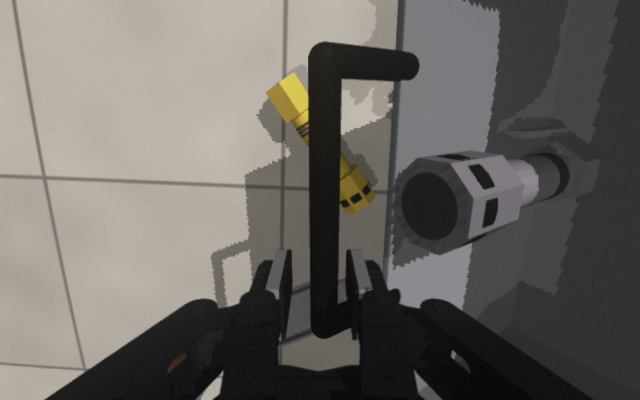

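The bar sits free between the open fingers at col 325, which corresponds to a joint angle of about 0.82, and the force is zero. The nozzle lies on the panel, head at (430,205) and tail at (575,160). I'll lift clear, then turn to look at it.

Request:
{"op": "move_arm", "data": {
  "series": [
    [-25,0,0,0,-0.4],
    [-35,0,0,0,-0.4],
    [-50,0,0,0,-0.4],
    [-50,0,0,0,-0.4],
    [-30,0,0,0.0,0]
  ]
}}

```text
t: 7.45
tool_pos: [0.4623, -0.2199, 0.4194]
orientation: [-145.7, 89.5, 126.9]
force: [1.1, -0.2, -0.2]
gripper_width: 0.0421
```

```bash
python3 - <<'E'
from h import *
g=T(.090,.000,.070)
plan([g+[0,0,.19]],np.degrees(YT)+90,0,step=.012)
plan([g+[0,0,.19]],np.degrees(YT)-89,0,step=.012)
E
```

```text
at [ 462.3 -219.9  419.4] jaw 2.7 down [-0.005  0.007 -1.   ] F [ 1.1 -0.2 -0.2] w 42.1 t 7.45 j7 19.5
[[2.8, 10.1, -4.9, 0.18, 0.0], [2.8, 9.0, -6.6, 0.18, 0.0], [2.8, 7.7, -8.1, 0.18, 0.0], [2.8, 6.1, -9.4, 0.18, 0.0], [2.8, 4.3, -10.3, 0.18, 0.0]]
[[2.8, 2.4, -10.9, 0.18, 0.0], [2.8, 0.4, -11.2, 0.18, 0.0]]
turn left 0.3095910215082901
at [ 462.3 -219.9  419.4] jaw 2.7 down [-0.005  0.007 -1.   ] F [ 1.1 -0.2 -0.2] w 42.1 t 7.45 j7 19.5
[[2.8, 10.1, -4.9, 0.18, 0.0], [2.8, 9.0, -6.6, 0.18, 0.0], [2.8, 7.7, -8.1, 0.18, 0.0], [2.8, 6.1, -9.4, 0.18, 0.0], [2.8, 4.3, -10.3, 0.18, 0.0]]
[[2.8, 2.4, -10.9, 0.18, 0.0], [2.8, 0.4, -11.2, 0.18, 0.0]]
turn left 0.2921377289883472
```

```bash
python3 - <<'E'
from h import *
p,R,s=pose(); c=imaging.calibration("wrist"); C=-np.array(c["R"]).T@c["t"]; print("cam in tool",R.T@(C-p))
E
```

```text
cam in tool [-0.14286651 -0.00088221 -0.07586547]
```

```bash
python3 - <<'E'
from h import *
g=T(.090,.000,.070)
plan([g+[0,0,.19]],np.degrees(YT)+89,0,step=.0087)
E
```

```text
at [ 462.3 -219.9  419.4] jaw 2.7 down [-0.005  0.007 -1.   ] F [ 1.1 -0.2 -0.2] w 42.1 t 7.45 j7 19.5
[[1.9, 7.0, -3.4, -0.18, 0.0], [1.9, 7.5, -2.1, -0.18, 0.0], [1.9, 7.8, -0.7, -0.18, 0.0], [1.9, 7.8, 0.7, -0.18, 0.0], [1.9, 7.6, 2.1, -0.18, 0.0]]
[[1.9, 7.1, 3.4, -0.18, 0.0], [1.9, 6.4, 4.6, -0.18, 0.0], [1.9, 5.4, 5.6, -0.18, 0.0], [1.9, 4.3, 6.5, -0.115, 0.0], [1.9, 3.6, 7.0, -0.0, 0.0]]
```

Request:
{"op": "move_arm", "data": {
  "series": [
    [2,7,-3.4,-0.18,0],
    [2,7.5,-2.1,-0.18,0],
    [2,7.8,-0.7,-0.18,0],
    [2,7.8,0.7,-0.18,0],
    [2,7.6,2.1,-0.18,0]
  ]
}}

```text
t: 8.07
tool_pos: [0.4973, -0.2008, 0.4116]
orientation: [153.1, 89.7, 118.8]
force: [0.6, -1.1, -1.3]
gripper_width: 0.0428
```

Request:
{"op": "move_arm", "data": {
  "series": [
    [2,7.1,3.4,-0.18,0],
    [2,6.4,4.6,-0.18,0],
    [2,5.4,5.6,-0.18,0],
    [2,4.3,6.5,-0.13,0],
    [2,3.6,7,0,0]
  ]
}}

```text
t: 8.7
tool_pos: [0.5311, -0.1798, 0.4002]
orientation: [127.9, 89.6, 133.3]
force: [-0.0, -0.3, -0.4]
gripper_width: 0.0426
```

```bash
python3 - <<'E'
from h import *
g=T(.090,.000,.070)
plan([g+[0,0,.19]],np.degrees(YT)+90,0,step=.02)
p,W,c=grab("wrist"); save("w3.png",p); np.savez("w3",p=p,W=W)
l=.98; 
q=np.array([T(z*np.sin(l)-.019*np.cos(l),.0,z*np.cos(l)+.019*np.sin(l)) for z in (0,.035,.097,.112,.15)]+[T(.19*np.sin(l),y,.19*np.cos(l)) for y in(-.055,.055)])
print(cv2.projectPoints(q,cv2.Rodrigues(np.array(c["R"]))[0],np.array(c["t"]),K(c),np.array(c["D"]))[0].reshape(-1,2).round())
E
```

```text
at [ 531.1 -179.8  400.2] jaw 95.4 down [-0.005  0.005 -1.   ] F [-0.  -0.3 -0.4] w 42.6 t 8.7 j7 102.0
[[0.2, -2.3, -0.5, 0.047, 0.0]]
[[312. 246.]
 [313. 231.]
 [315. 197.]
 [315. 187.]
 [316. 160.]
 [255. 108.]
 [382. 114.]]
```

View pics/w3.png

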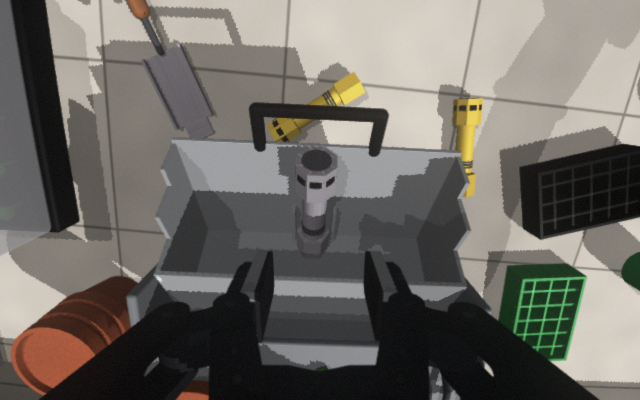

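The bar matches the prediction. The nozzle lies on the panel with head (318,160), barrel (315,215) and tail (312,243), so the geometry model fits within about 2 mm. Descending to the barrel.

```bash
python3 - <<'E'
from h import *
g=T(.064,.0007,.0659+.004-.019); print(g)
plan([g+[0,0,.11],g+[0,0,.05]],np.degrees(YT)+90,.35,step=.035)
E
```

```text
[ 0.55683889 -0.18023792  0.1909    ]
at [ 531.7 -179.1  399.9] jaw 95.3 down [-0.005  0.006 -1.   ] F [-0.5  0.8 -1.4] w 42.6 t 8.75 j7 101.8
[[33.0, -1.0, 8.0, 0.046, 0.35], [33.0, -1.0, 8.0, -0.0, 0.35], [33.0, -1.0, 8.0, -0.0, 0.35], [30.0, -0.0, 0.0, -0.0, 0.35], [30.0, -0.0, 0.0, -0.0, 0.35]]
```

Request:
{"op": "move_arm", "data": {
  "series": [
    [33,-1,8,0.046,0.35],
    [33,-1,8,0,0.35],
    [33,-1,8,0,0.35],
    [25,0,0,0,0.35],
    [0,0,0,0,0.35]
  ]
}}

```text
t: 9.38
tool_pos: [0.556, -0.18, 0.2724]
orientation: [131.9, 89.6, 133.5]
force: [-0.5, -0.1, 0.5]
gripper_width: 0.0577
```

```bash
python3 - <<'E'
from h import *
g=T(.064,.0007,.0659+.004-.019)
plan([g+[0,0,.02],g],np.degrees(YT)+90,.35,step=.018)
E
```

```text
at [ 556.  -180.   272.4] jaw 91.6 down [-0.005  0.005 -1.   ] F [-0.5 -0.1  0.5] w 57.7 t 9.38 j7 93.8
[[15.4, -0.1, 0.3, -0.019, 0.35], [15.4, -0.1, 0.3, -0.0, 0.35], [15.4, -0.1, 0.3, -0.0, 0.35], [15.4, -0.1, 0.3, -0.0, 0.35], [10.0, -0.1, 0.0, -0.0, 0.35]]
[[10.0, -0.1, 0.0, -0.0, 0.35]]
```

Request:
{"op": "move_arm", "data": {
  "series": [
    [15.4,0,0.4,-0.019,0.35],
    [15.4,0,0.4,0,0.35],
    [15.4,0,0.4,0,0.35],
    [15,0,0.4,0,0.35]
  ]
}}

```text
t: 9.88
tool_pos: [0.5587, -0.1802, 0.2105]
orientation: [102.2, 89.8, 104.8]
force: [-0.4, -0.2, -0.3]
gripper_width: 0.0578
```

Request:
{"op": "move_arm", "data": {
  "series": [
    [9,0,0.3,0,0.35],
    [7,0,0.3,0,0.35],
    [0,0,0,0,0.35]
  ]
}}

```text
t: 10.25
tool_pos: [0.5589, -0.18, 0.1922]
orientation: [118.9, 89.7, 121.5]
force: [-0.5, -0.4, -0.6]
gripper_width: 0.0576
```

```bash
python3 - <<'E'
from h import *
g=T(.064,.0007,.0659+.004-.019)
plan([g],np.degrees(YT)+90,.35,step=.018)
p,W,c=grab("wrist"); save("w4.png",p)
E
```

```text
at [ 558.9 -180.   192.2] jaw 92.6 down [-0.002  0.004 -1.   ] F [-0.5 -0.4 -0.6] w 57.6 t 10.25 j7 91.7
[[1.3, -0.2, -2.1, -0.002, 0.35]]
```

View pics/w4.png

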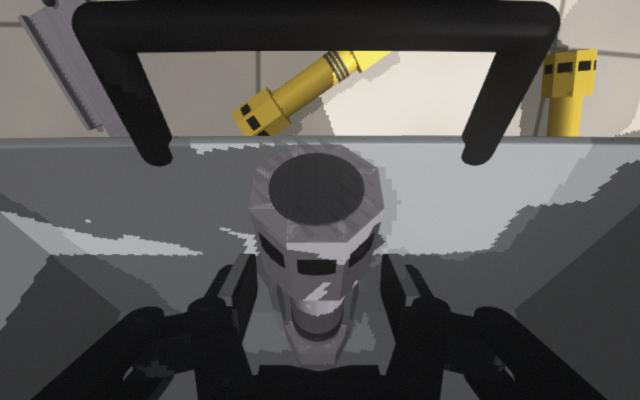

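The fingers straddle the barrel (320,310), centred and clear of the head. Closing.

Request:
{"op": "move_arm", "data": {
  "series": [
    [0.5,0,-1,0,-0.2],
    [0,0,0,0,-1],
    [0,0,0,0,-1],
    [0,0,0,0,-1]
  ]
}}

```text
t: 10.8
tool_pos: [0.5584, -0.1803, 0.1931]
orientation: [100.6, 89.8, 103.2]
force: [0.1, 0.6, -3.1]
gripper_width: 0.0244
```

```bash
python3 - <<'E'
from h import *
p,R,s=pose(); print((H-p)@TX,(p-H)@TY)
l=.98; u=-TX*np.sin(l)+np.array([0,0,np.cos(l)])
plan([p+u*.03+[0,0,.003],p+u*.11+[0,0,.006],p+u*.11+[0,0,.11]],np.degrees(YT)+90,-1,step=.019)
E
```

```text
0.06248536587640229 0.0005984242409895933
at [ 558.4 -180.3  193.1] jaw 92.6 down [-0.001  0.003 -1.   ] F [ 0.1  0.6 -3.1] w 24.4 t 10.8 j7 91.8
[[-9.8, 0.0, -12.5, -0.002, -1.0], [-9.8, 0.0, -12.5, -0.0, -1.0], [-9.5, 0.0, -13.3, -0.0, -1.0], [-9.5, 0.0, -13.3, -0.0, -1.0], [-9.5, 0.0, -13.3, -0.0, -1.0]]
[[-9.5, 0.0, -13.3, -0.0, -1.0], [-9.5, 0.0, -13.3, -0.0, -1.0], [-17.3, 0.1, -0.0, -0.0, -1.0], [-17.3, 0.1, -0.0, -0.0, -1.0], [-17.3, 0.1, -0.0, -0.0, -1.0]]
[[-17.3, 0.1, -0.0, -0.0, -1.0], [-17.3, 0.1, -0.0, -0.0, -1.0], [-17.3, 0.1, -0.0, -0.0, -1.0]]
```

Sliding straight along the panel would run the head into the bar, so I'll lift 30 mm first, then move out along the panel, then up.

Request:
{"op": "move_arm", "data": {
  "series": [
    [-6,0,0,0,-1],
    [-8,0,0,0,-1],
    [-9,0,0,0,-1],
    [-8,0,0,0,-1]
  ]
}}

```text
t: 11.3
tool_pos: [0.5581, -0.1802, 0.2257]
orientation: [111.6, 89.8, 114.2]
force: [0.2, -0.1, -2.9]
gripper_width: 0.024
```

```bash
python3 - <<'E'
from h import *
p,R,s=pose()
l=.98; u=-TX*np.sin(l)+np.array([0,0,np.cos(l)])
plan([p+u*.08,p+u*.08+[0,0,.11]],np.degrees(YT)+90,-1,step=.019)
p,W,c=grab("wrist"); save("w5.png",p)
E
```

```text
at [ 558.1 -180.2  225.7] jaw 92.6 down [-0.002  0.004 -1.   ] F [ 0.2 -0.1 -2.9] w 24.0 t 11.3 j7 93.1
[[-8.9, 0.0, -13.3, -0.002, -1.0], [-8.9, 0.0, -13.3, -0.0, -1.0], [-8.9, 0.0, -13.3, -0.0, -1.0], [-8.9, 0.0, -13.3, -0.0, -1.0], [-8.9, 0.0, -13.3, -0.0, -1.0]]
[[-18.3, 0.1, -0.0, -0.0, -1.0], [-18.3, 0.1, -0.0, -0.0, -1.0], [-18.3, 0.1, -0.0, -0.0, -1.0], [-18.3, 0.1, -0.0, -0.0, -1.0], [-18.3, 0.1, -0.0, -0.0, -1.0]]
[[-18.3, 0.1, -0.0, -0.0, -1.0]]
```

View pics/w5.png

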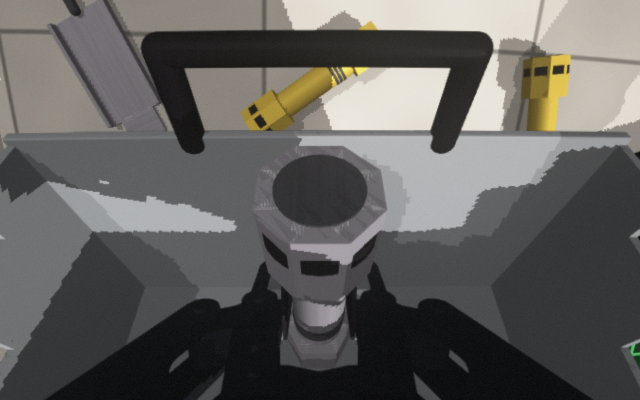

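The nozzle is held: force is −2.9 N (its weight) and its head is at (318,190). The bin hasn't moved. Drawing it out.

Request:
{"op": "move_arm", "data": {
  "series": [
    [-8.9,0,-13.3,0,-1],
    [-8.9,0,-13.3,0,-1],
    [-8.9,0,-13.3,0,-1],
    [-8.9,0,-13.3,0,-1],
    [-8.9,0,-13.3,0,-1]
  ]
}}

```text
t: 11.98
tool_pos: [0.4873, -0.1835, 0.2741]
orientation: [107.1, 89.8, 109.7]
force: [0.9, -0.7, -2.6]
gripper_width: 0.0242
```

Request:
{"op": "move_arm", "data": {
  "series": [
    [-19,0,-2,0,-1],
    [-25,0,0,0,-1],
    [-30,0,0,0,-1],
    [-30,0,0,0,-1],
    [-20,0,0,0,-1]
  ]
}}

```text
t: 12.6
tool_pos: [0.4805, -0.184, 0.4036]
orientation: [134.6, 89.8, 137.1]
force: [0.2, -0.8, -3.2]
gripper_width: 0.0245
```

```bash
python3 - <<'E'
from h import *
p,R,s=pose(); C=np.array([.553,.2604,0]); a=np.radians(18.8); tx=np.array([np.cos(a),np.sin(a),0])
# held nozzle tilt: head side toward -x; grasp ~13mm headward of centre -> grasp at C - tx*.013
g=C-tx*.013
plan([g+[0,0,.33],g+[0,0,.25]],108.8,-1,step=.05)
E
```

```text
at [ 480.5 -184.   403.6] jaw 92.5 down [-0.002  0.002 -1.   ] F [ 0.2 -0.8 -3.2] w 24.5 t 12.6 j7 103.7
[[7.0, 44.0, 8.0, -0.18, -1.0], [7.0, 42.0, 16.0, -0.104, -1.0], [7.0, 40.0, 20.0, -0.0, -1.0], [7.0, 40.0, 20.0, -0.0, -1.0], [7.0, 40.0, 20.0, -0.0, -1.0]]
[[7.0, 40.0, 20.0, -0.0, -1.0], [7.0, 40.0, 20.0, -0.0, -1.0], [7.0, 40.0, 20.0, -0.0, -1.0], [7.0, 40.0, 20.0, -0.0, -1.0], [7.0, 40.0, 20.0, -0.0, -1.0]]
[[40.0, -0.0, 0.0, -0.0, -1.0], [40.0, -0.0, 0.0, -0.0, -1.0]]
```

Request:
{"op": "move_arm", "data": {
  "series": [
    [3,44,8,-0.1,-1],
    [5,43,13,-0.1,-1],
    [7,40,20,-0.08,-1],
    [7,40,20,0,-1],
    [7,40,20,0,-1]
  ]
}}

```text
t: 13.22
tool_pos: [0.5132, 0.0393, 0.3781]
orientation: [-50.1, 89.8, -31.4]
force: [-0.1, -0.3, -3.1]
gripper_width: 0.0239
```

Request:
{"op": "move_arm", "data": {
  "series": [
    [7,40,20,0,-1],
    [7,40,20,0,-1],
    [7,40,20,0,-1],
    [7,40,18,0,-1],
    [0,0,0,0,-1]
  ]
}}

```text
t: 13.85
tool_pos: [0.5329, 0.2229, 0.3503]
orientation: [-58.3, 89.8, -39.4]
force: [0.6, -0.7, -2.8]
gripper_width: 0.0239
```

```bash
python3 - <<'E'
from h import *
C=np.array([.553,.2604,0]); a=np.radians(18.8); tx=np.array([np.cos(a),np.sin(a),0])
g=C-tx*.013
plan([g+[0,0,.25]],108.8,-1,step=.05)
out=[]
for n in("wrist","top","scene"):
    p,W,c=grab(n); np.savez("t_"+n,p=p,W=W); save("t_"+n+".png",p)
    if n!="wrist": out.append(p)
a=cv2.resize(out[0][130:270,180:420],None,fx=3.3,fy=3.3)[:, :700]; 
save("t_crop.png",a)
E
```

```text
at [532.9 222.9 350.3] jaw 108.9 down [ 0.003 -0.003 -1.   ] F [ 0.6 -0.7 -2.8] w 23.9 t 13.85 j7 67.5
[[33.0, 10.0, 6.0, 0.002, -1.0], [33.0, 10.0, 6.0, -0.0, -1.0], [33.0, 10.0, 6.0, -0.0, -1.0]]
```

View pics/t_wrist.png

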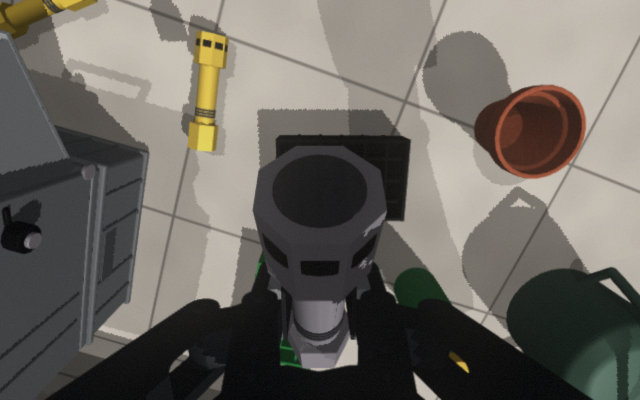

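The wrist view shows the nozzle held with no slip, its head again at (318,190). The tray below, at (345,175), is square with the jaws. The next target puts the tail's lower corner over the far rim.

```bash
python3 - <<'E'
from h import *
d=np.load("t_wrist.npz"); C=np.array([.553,.2604,0]); a=np.radians(18.8); tx=np.array([np.cos(a),np.sin(a),0])
g=C-tx*.003
plan([g+[0,0,.16],g+[0,0,.125]],108.8,-1,step=.05)
# tray from fresh top view: rim points
for n in("top","scene"):
    d=np.load("t_"+n+".npz");W=d["W"];p=d["p"].astype(int);z=W[...,2]
    b=(p.max(2)<50)&(z>.02)&(z<.056)&(abs(W[...,0]-.55)<.12)&(abs(W[...,1]-.26)<.13)
    r=cv2.minAreaRect((W[b][:,:2]*1000).astype(np.float32)); print(n,r,b.sum())
E
```

```text
at [534.2 218.9 350.7] jaw 108.6 down [ 0.005 -0.005 -1.   ] F [-0.2 -0.2 -3.2] w 24.3 t 14.0 j7 67.6
[[48.0, 9.0, 7.0, -0.004, -1.0], [48.0, 9.0, 7.0, -0.0, -1.0], [48.0, 9.0, 7.0, -0.0, -1.0], [48.0, 9.0, 7.0, -0.0, -1.0], [35.0, 0.0, -0.0, -0.0, -1.0]]
top ((569.6700439453125, 208.4159698486328), (115.16675567626953, 73.14554595947266), 21.37520408630371) 321
scene ((553.3580322265625, 259.9129638671875), (112.58554077148438, 179.66018676757812), 18.874650955200195) 932
```

Request:
{"op": "move_arm", "data": {
  "series": [
    [48,9,7,0,-1],
    [48,9,7,0,-1],
    [48,9,7,0,-1],
    [46,9,7,0,-1],
    [20,0,0,0,-1]
  ]
}}

```text
t: 14.62
tool_pos: [0.5558, 0.2533, 0.1391]
orientation: [-47.0, 89.2, -29.1]
force: [0.4, -0.4, -2.8]
gripper_width: 0.0239
```

```bash
cat >> h.py <<'E'
TC=np.array([.5532,.2602,0]); A=np.radians(18.8); KX=np.array([np.cos(A),np.sin(A),0]); KY=np.array([-np.sin(A),np.cos(A),0])
def rel():
    p,R,s=pose(); print("tray-rel x %.1f y %.1f z %.1f"%tuple(1e3*np.array([(p-TC)@KX,(p-TC)@KY,p[2]])))
E
python3 - <<'E'
from h import *
rel()
plan([TC-KX*.003+[0,0,.118]],108.8,-1,step=.012)
E
```

```text
tray-rel x 0.2 y -7.4 z 139.1
at [555.8 253.3 139.1] jaw 107.9 down [ 0.013 -0.007 -1.   ] F [ 0.4 -0.4 -2.8] w 23.9 t 14.62 j7 54.3
[[10.5, 3.8, -1.8, -0.016, -1.0], [10.5, 3.8, -1.7, -0.0, -1.0]]
```

Request:
{"op": "move_arm", "data": {
  "series": [
    [10.5,3.8,-1.6,-0.016,-1],
    [10.5,3.8,-1.6,0,-1],
    [0,0,0,0,-1]
  ]
}}

```text
t: 15.0
tool_pos: [0.5515, 0.2577, 0.119]
orientation: [-45.9, 89.0, -27.2]
force: [0.2, 0.3, -2.6]
gripper_width: 0.0243
```

```bash
python3 - <<'E'
from h import *
rel(); plan([TC-KX*.003+[0,0,.105]],108.8,-1,step=.003)
p,W,c=grab("scene"); q,W2,c2=grab("top"); 
a=cv2.resize(p[90:200,290:430],None,fx=4,fy=4,interpolation=2); b=cv2.resize(q[170:260,190:290],None,fx=4,fy=4,interpolation=2)
im=np.zeros((max(a.shape[0],b.shape[0]),a.shape[1]+b.shape[1],3),np.uint8); im[:a.shape[0],:a.shape[1]]=a; im[:b.shape[0],a.shape[1]:]=b
save("c6.png",cv2.resize(im,None,fx=.83,fy=.83))
E
```

```text
tray-rel x -2.4 y -1.8 z 119.0
at [551.5 257.7 119. ] jaw 108.7 down [ 0.015 -0.008 -1.   ] F [ 0.2  0.3 -2.6] w 24.3 t 15.0 j7 53.3
[[2.8, 0.4, -0.2, -0.002, -1.0], [2.8, 0.4, -0.2, -0.0, -1.0], [2.8, 0.4, -0.2, -0.0, -1.0], [2.8, 0.4, -0.2, -0.0, -1.0], [2.8, 0.4, -0.2, -0.0, -1.0]]
```

View pics/c6.png

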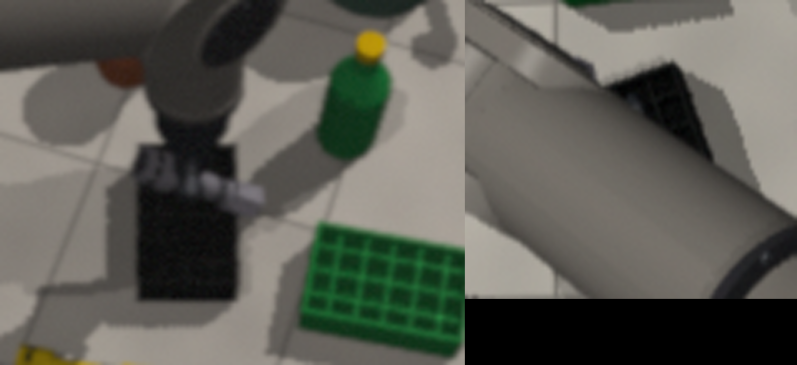

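The scene crop shows the nozzle across the tray, tail (255,200) over the far rim and head (150,165) over the near one. Lowering slowly.

Request:
{"op": "move_arm", "data": {
  "series": [
    [5,0.4,-0.2,0,-1],
    [4,0.4,-0.2,0,-1]
  ]
}}

```text
t: 15.35
tool_pos: [0.5525, 0.2586, 0.1116]
orientation: [-38.8, 88.9, -20.1]
force: [0.1, -0.2, -3.7]
gripper_width: 0.0242
```

Request:
{"op": "move_arm", "data": {
  "series": [
    [3,0,0,0,-1],
    [2.5,0,0,0,-1]
  ]
}}

```text
t: 15.6
tool_pos: [0.5525, 0.2585, 0.1057]
orientation: [-38.9, 88.9, -20.2]
force: [0.5, 0.7, -3.0]
gripper_width: 0.0241
```

Request:
{"op": "move_arm", "data": {
  "series": [
    [2.5,0,0,0,-1],
    [2,0,0,0,-1]
  ]
}}

```text
t: 15.85
tool_pos: [0.5526, 0.2585, 0.1008]
orientation: [-39.3, 88.9, -20.6]
force: [0.3, -0.5, -2.5]
gripper_width: 0.0241
```

```bash
python3 -c "
from h import *
rel(); print(sense()['force'],sense()['wrist_torque'])"
```

```text
tray-rel x -1.1 y -1.4 z 100.8
[ 0.2907582  -0.52444846 -2.487518  ] [-0.0161397   0.07982758 -0.00783084]
```

Request:
{"op": "move_arm", "data": {
  "series": [
    [2,0,0,0,-1]
  ]
}}

```text
t: 15.98
tool_pos: [0.5526, 0.2585, 0.0986]
orientation: [-39.3, 88.9, -20.7]
force: [-0.3, 0.5, -3.1]
gripper_width: 0.0242
```

Request:
{"op": "move_arm", "data": {
  "series": [
    [2,0,0,0,-1]
  ]
}}

```text
t: 16.1
tool_pos: [0.5527, 0.2585, 0.0965]
orientation: [-39.2, 88.9, -20.6]
force: [0.3, -0.4, -3.0]
gripper_width: 0.0242
```

Request:
{"op": "move_arm", "data": {
  "series": [
    [2,0,0,0,-1]
  ]
}}

```text
t: 16.23
tool_pos: [0.5529, 0.2586, 0.0945]
orientation: [-38.1, 88.9, -19.5]
force: [0.1, -0.9, 1.3]
gripper_width: 0.0245
```

Contact. I'll check numerically where the tail is against the far rim.

```bash
cat >> h.py <<'E'
def noz():
    p,W,c=grab("scene"); q=p.astype(int); X=(W-TC)@KX*1e3; Y=(W-TC)@KY*1e3; z=W[...,2]*1e3
    m=(abs(Y)<24)&(abs(X)<110)&(z>40)&(z<175)&(q.max(2)>60)
    for x0 in range(-100,100,10):
        k=m&(X>=x0)&(X<x0+10)
        if k.sum()>4: print(x0+5,"n",k.sum(),"y %.0f z50 %.0f z95 %.0f"%(np.median(Y[k]),np.median(z[k]),np.percentile(z[k],95)))
    b=(q.max(2)<50)&(z>20)&(z<56)&(abs(X)<100)&(abs(Y)<120); print(cv2.minAreaRect((W[b][:,:2]*1000).astype(np.float32)))
E
python3 -c "
from h import *
rel(); noz()"
```

```text
tray-rel x -0.8 y -1.4 z 94.5
15 n 9 y -3 z50 108 z95 114
25 n 12 y -7 z50 103 z95 109
35 n 12 y -5 z50 99 z95 104
45 n 22 y -7 z50 90 z95 98
55 n 21 y -9 z50 88 z95 92
65 n 30 y -12 z50 84 z95 89
75 n 22 y -11 z50 78 z95 82
85 n 8 y -4 z50 74 z95 78
((553.1668701171875, 259.57574462890625), (111.8055191040039, 178.99346923828125), 18.984615325927734)
```

The tail's lower corner is about 10 mm past the far rim, and the tilt is about 29°. Pressing down gently to level it.

Request:
{"op": "move_arm", "data": {
  "series": [
    [2,0,-0.3,0,-1],
    [2,0,-0.3,0,-1]
  ]
}}

```text
t: 16.52
tool_pos: [0.5534, 0.259, 0.0912]
orientation: [-33.0, 88.8, -14.4]
force: [-0.0, -0.3, 7.7]
gripper_width: 0.0241
```

Request:
{"op": "move_arm", "data": {
  "series": [
    [2,0,-0.3,0,-1],
    [2,0,-0.3,0,-1]
  ]
}}

```text
t: 16.77
tool_pos: [0.5542, 0.2594, 0.0883]
orientation: [-28.7, 88.6, -10.1]
force: [0.9, -0.5, 6.6]
gripper_width: 0.0243
```

```bash
python3 -c "
from h import *
rel(); noz()"
```

```text
tray-rel x 0.7 y -1.1 z 88.3
-25 n 8 y -12 z50 132 z95 136
15 n 8 y -11 z50 108 z95 148
25 n 12 y -4 z50 99 z95 103
35 n 14 y -5 z50 97 z95 104
45 n 17 y -8 z50 89 z95 95
55 n 23 y -9 z50 83 z95 91
65 n 30 y -11 z50 81 z95 89
75 n 24 y -10 z50 76 z95 84
85 n 11 y -4 z50 74 z95 77
((553.42138671875, 259.0961608886719), (111.95074462890625, 179.9459228515625), 18.886245727539062)
```

It is pivoting at a steady force of about 10 N and the tray hasn't moved. Continuing, with more correction for the drift in x.

Request:
{"op": "move_arm", "data": {
  "series": [
    [2.2,0,-1,0,-1],
    [2.2,0,-1,0,-1],
    [2.2,0,-1,0,-1],
    [2.2,0,-1,0,-1]
  ]
}}

```text
t: 17.32
tool_pos: [0.5512, 0.2585, 0.0796]
orientation: [-25.8, 88.5, -7.2]
force: [-0.1, -1.5, 7.0]
gripper_width: 0.0242
```

Request:
{"op": "move_arm", "data": {
  "series": [
    [2.2,0,-1,0,-1],
    [2.2,0,-1,0,-1],
    [2.2,0,-1,0,-1],
    [2.2,0,-1,0,-1]
  ]
}}

```text
t: 17.82
tool_pos: [0.5467, 0.2568, 0.0701]
orientation: [-28.2, 88.6, -9.6]
force: [-2.0, -0.8, 4.9]
gripper_width: 0.024
```

```bash
python3 -c "
from h import *
rel(); noz(); print(pose()[1].round(3))"
```

```text
tray-rel x -7.2 y -1.1 z 70.1
-35 n 19 y -12 z50 110 z95 118
5 n 5 y -11 z50 96 z95 136
15 n 12 y -4 z50 90 z95 96
25 n 15 y -3 z50 90 z95 92
35 n 13 y -2 z50 87 z95 90
45 n 13 y -6 z50 84 z95 88
55 n 26 y -9 z50 81 z95 87
65 n 28 y -10 z50 81 z95 87
75 n 27 y -9 z50 80 z95 84
85 n 9 y -11 z50 75 z95 81
((553.5263671875, 258.4600830078125), (111.7484130859375, 180.70130920410156), 18.988136291503906)
[[ 0.024 -0.32   0.947]
 [-0.004  0.947  0.32 ]
 [-1.    -0.012  0.022]]
```

Request:
{"op": "move_arm", "data": {
  "series": [
    [2.2,0,-0.2,0,-1],
    [2.2,0,-0.2,0,-1],
    [2.2,0,-0.2,0,-1]
  ]
}}

```text
t: 18.25
tool_pos: [0.5455, 0.2564, 0.0627]
orientation: [-30.0, 88.6, -11.3]
force: [-0.5, -0.9, 5.0]
gripper_width: 0.024
```

Request:
{"op": "move_arm", "data": {
  "series": [
    [1.8,0,-0.2,0,-1],
    [1.8,0,-0.2,0,-1]
  ]
}}

```text
t: 18.5
tool_pos: [0.5448, 0.2561, 0.0588]
orientation: [-31.2, 88.7, -12.5]
force: [-5.3, -2.1, 10.4]
gripper_width: 0.024
```

```bash
python3 -c "
from h import *
rel(); noz()"
```

```text
tray-rel x -9.2 y -1.1 z 58.8
-65 n 6 y 9 z50 93 z95 103
-45 n 9 y -3 z50 94 z95 97
-35 n 21 y -10 z50 93 z95 99
5 n 8 y -10 z50 84 z95 133
15 n 11 y -2 z50 82 z95 84
25 n 16 y -5 z50 81 z95 89
35 n 11 y -2 z50 82 z95 84
45 n 13 y -6 z50 81 z95 85
55 n 26 y -11 z50 81 z95 90
65 n 27 y -11 z50 81 z95 88
75 n 24 y -8 z50 81 z95 86
85 n 14 y -13 z50 75 z95 87
((555.3204345703125, 260.49603271484375), (114.97139739990234, 179.1826629638672), 17.798572540283203)
```

Request:
{"op": "move_arm", "data": {
  "series": [
    [1.5,0,0,0,-1]
  ]
}}

```text
t: 18.68
tool_pos: [0.5442, 0.256, 0.057]
orientation: [-33.3, 88.7, -14.6]
force: [-4.9, -3.3, 9.1]
gripper_width: 0.0244
```

Request:
{"op": "move_arm", "data": {
  "series": [
    [1.5,0,0,0,-1]
  ]
}}

```text
t: 18.8
tool_pos: [0.5436, 0.2558, 0.0555]
orientation: [-35.6, 88.7, -16.9]
force: [-4.8, -3.5, 9.5]
gripper_width: 0.0244
```

```bash
python3 -c "
from h import *
rel(); noz(); print(sense()['wrist_torque'])"
```

```text
tray-rel x -10.5 y -1.0 z 55.5
-65 n 7 y -11 z50 80 z95 90
-45 n 12 y -8 z50 89 z95 94
-35 n 19 y -10 z50 90 z95 94
5 n 10 y -8 z50 84 z95 119
15 n 10 y -6 z50 83 z95 87
25 n 14 y -3 z50 80 z95 84
35 n 13 y -5 z50 82 z95 90
45 n 15 y -7 z50 80 z95 87
55 n 26 y -10 z50 79 z95 86
65 n 27 y -9 z50 80 z95 88
75 n 24 y -11 z50 80 z95 87
85 n 12 y -6 z50 80 z95 86
((553.11865234375, 260.2089538574219), (112.0359878540039, 181.68450927734375), 18.95725440979004)
[-0.20717928  0.57251577 -0.02755406]
```

Request:
{"op": "move_arm", "data": {
  "series": [
    [1.2,0,0.4,0,-1]
  ]
}}

```text
t: 18.98
tool_pos: [0.5431, 0.2558, 0.0541]
orientation: [-38.8, 88.8, -20.1]
force: [-5.6, -3.1, 10.1]
gripper_width: 0.0239
```

Request:
{"op": "move_arm", "data": {
  "series": [
    [1.2,0,0.4,0,-1]
  ]
}}

```text
t: 19.1
tool_pos: [0.5427, 0.2558, 0.0528]
orientation: [-42.0, 88.8, -23.3]
force: [-9.0, -4.2, 13.0]
gripper_width: 0.0244
```

```bash
python3 -c "
from h import *
rel(); noz(); print(sense()['wrist_torque'],sense()['force'])"
```

```text
tray-rel x -11.3 y -0.8 z 52.8
-65 n 16 y -7 z50 82 z95 92
-45 n 18 y -5 z50 85 z95 89
-35 n 16 y -10 z50 86 z95 93
5 n 10 y -9 z50 83 z95 125
15 n 11 y -3 z50 77 z95 84
25 n 14 y -3 z50 80 z95 84
35 n 13 y -3 z50 80 z95 84
45 n 14 y -6 z50 78 z95 88
55 n 24 y -10 z50 81 z95 87
65 n 27 y -9 z50 82 z95 86
75 n 27 y -10 z50 81 z95 87
85 n 7 y -6 z50 84 z95 89
((553.1671142578125, 260.1835021972656), (112.15433502197266, 183.21142578125), 18.970394134521484)
[-0.54148763  0.78768281 -0.06211056] [-6.78174232 -3.21499069 11.7908486 ]
```

The force is rising and the surface is level from head to tail, so I'll release in small steps.

Request:
{"op": "move_arm", "data": {
  "series": [
    [-0.5,0,0,0,-0.38],
    [0,0,0,0,-0.3],
    [0,0,0,0,-0.15],
    [0,0,0,0,-0.05]
  ]
}}

```text
t: 19.65
tool_pos: [0.542, 0.2554, 0.0523]
orientation: [-45.9, 88.9, -27.2]
force: [-0.4, -0.3, -0.5]
gripper_width: 0.0402
```

```bash
python3 -c "
from h import *
rel(); noz(); print(sense()['force'],pose()[1][:,0])
p,W,c=grab('wrist'); save('w7.png',p)"
```

```text
tray-rel x -12.1 y -1.0 z 52.3
-65 n 15 y -4 z50 84 z95 89
-45 n 13 y -9 z50 88 z95 92
-35 n 16 y -13 z50 83 z95 90
5 n 6 y -6 z50 80 z95 85
15 n 13 y -6 z50 78 z95 83
25 n 14 y -5 z50 81 z95 86
35 n 13 y -3 z50 80 z95 82
45 n 15 y -3 z50 79 z95 87
55 n 23 y -11 z50 80 z95 87
65 n 27 y -9 z50 82 z95 87
75 n 24 y -12 z50 83 z95 89
85 n 9 y -12 z50 82 z95 87
((552.472900390625, 258.9004211425781), (110.02141571044922, 180.7266082763672), 18.956233978271484)
[ 0.61809755 -1.05393113  0.19167603] [ 0.01687595 -0.0086     -0.9998206 ]
```

View pics/w7.png

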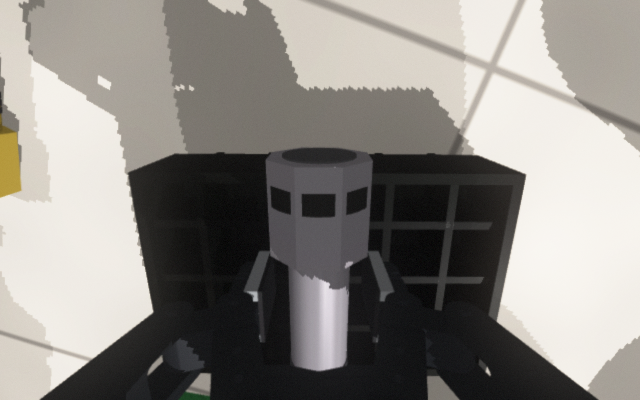

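The nozzle is free of the fingers (force zero). Its head (318,205) overhangs the near rim and the nozzle looks square across the tray. Withdrawing straight up.

Request:
{"op": "move_arm", "data": {
  "series": [
    [-6,0,0,0,0],
    [-15,0,0,0,0],
    [-30,0,0,0,0],
    [-50,0,0,0,0],
    [-50,0,0,0,0]
  ]
}}

```text
t: 20.38
tool_pos: [0.5378, 0.2564, 0.2078]
orientation: [-57.1, 89.1, -38.3]
force: [1.0, -0.6, -0.1]
gripper_width: 0.0425
```

Request:
{"op": "move_arm", "data": {
  "series": [
    [-50,0,-30,0,0],
    [-40,0,-40,0,0],
    [0,-50,-20,0,0],
    [0,-50,-20,0,0],
    [0,-50,0,0,0]
  ]
}}

```text
t: 21.0
tool_pos: [0.4781, 0.0821, 0.3106]
orientation: [-38.9, 88.6, -19.5]
force: [0.1, 0.4, 0.9]
gripper_width: 0.0426
```

```bash
python3 - <<'E'
from h import *
print(sense()['tool_pos'],sense()['force'])
noz()
im=[]
for n,cr in(("top",(185,130,425,260)),("wrist",(0,0,640,400))):
    p,W,c=grab(n); X=(W-TC)@KX*1e3; Y=(W-TC)@KY*1e3; z=W[...,2]*1e3
    m=(z>58)&(z<110)&(abs(X)<110)&(abs(Y)<60)
    if m.sum()>20:
        P=np.c_[X[m],Y[m]]; print(n,m.sum(),cv2.minAreaRect(P.astype(np.float32)),np.percentile(P[:,0],[2,98]))
        for x0 in range(-70,90,20):
            k=m&(X>=x0)&(X<x0+20)
            if k.sum(): print(x0+10,k.sum(),"y %.0f ztop %.0f"%(np.median(Y[k]),np.percentile(z[k],85)))
    if n=="top": im=p
    bl=(p.astype(int).max(2)<60)&(z>190)&(z<290)&(abs((W-H)@TY)<.06)&(((H-W)@TX)>.1)
    if bl.sum()>10: q=W[bl]; print("bar out,z",1e3*np.median((H-q)@TX),1e3*np.median(q[:,2]),bl.sum(), "pred .81", 187*np.sin(.98),140+187*np.cos(.98)+6)
save("end.png",im[60:280,150:480],2.3)
E
```

```text
[0.47811064 0.08209725 0.31058007] [0.14473977 0.42389984 0.87804519]
-65 n 21 y -4 z50 83 z95 90
-55 n 15 y -4 z50 87 z95 93
-45 n 29 y -7 z50 85 z95 91
-35 n 28 y -7 z50 84 z95 90
-25 n 10 y -3 z50 81 z95 85
-15 n 15 y -4 z50 80 z95 85
-5 n 15 y -3 z50 79 z95 83
5 n 15 y -4 z50 80 z95 84
15 n 10 y -4 z50 79 z95 82
25 n 14 y -2 z50 78 z95 81
35 n 12 y -3 z50 80 z95 86
45 n 12 y -4 z50 80 z95 87
55 n 17 y -5 z50 83 z95 87
65 n 23 y -7 z50 83 z95 88
75 n 24 y -8 z50 83 z95 87
85 n 8 y -7 z50 81 z95 86
((551.7998046875, 259.39129638671875), (110.0304183959961, 181.06610107421875), 18.53934669494629)
top 367 ((7.025459289550781, 0.3205757141113281), (39.2030143737793, 150.57704162597656), 88.60784149169922) [-63.95431723  80.18110516]
-60 26 y 11 ztop 88
-40 26 y 10 ztop 90
-20 17 y 7 ztop 83
0 25 y 4 ztop 83
20 61 y -3 ztop 85
40 70 y -3 ztop 85
60 87 y -5 ztop 87
80 55 y -3 ztop 86
bar out,z 152.1748395011713 247.47905037586142 283 pred .81 155.30300828199847 250.16321624528263
wrist 2629 ((-0.3975982666015625, -0.9904155731201172), (39.755760192871094, 139.56446838378906), 89.97815704345703) [-69.57345967  54.24141795]
-60 748 y -5 ztop 89
-40 506 y -7 ztop 88
-20 262 y -6 ztop 81
0 308 y -6 ztop 81
20 297 y -6 ztop 81
40 391 y -6 ztop 82
60 110 y 1 ztop 85
bar out,z 145.58337692658245 241.05367966494848 948 pred .81 155.30300828199847 250.16321624528263
```

View pics/end.png

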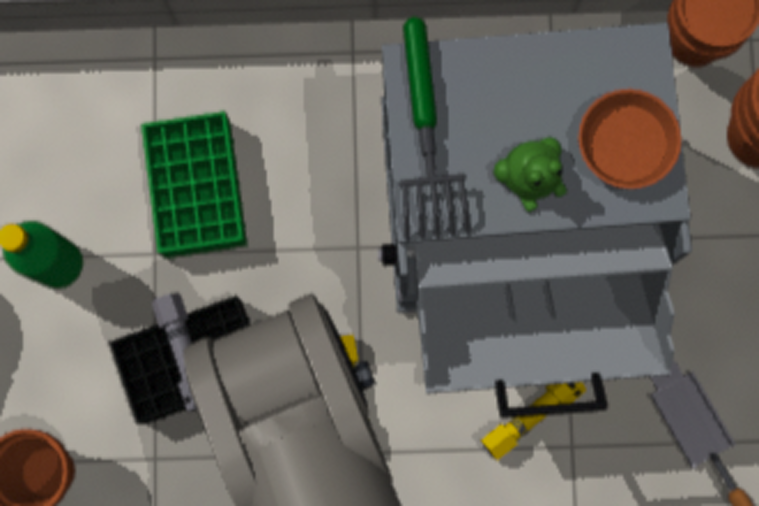

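The end view shows the bin tipped out with its bar at (550,398), and the nozzle across the black tray with its tail at (170,305). Rake, frog and saucer are where they were. The barrel top measures 81 mm all along, so the nozzle is level.

```bash
python3 -c "
from h import *
print(sense()['joint_vel'].round(2)); job_done()"
```

```text
[-2.41  0.42 -2.73  0.13 -0.42 -0.15 -1.93]
the job is handed in; nothing more can be done
```

The job is handed in after about 21 s of robot time: the bin is open against its stop, and the nozzle lies level across the black seed tray. `job_done()` gives no verdict, so what follows rests on my own checks.

- **Bin:** I pulled the bar out along its arc and felt the stop at a joint angle of about 0.81. The first touch reached about 22 N. I backed off, touched it again at about 10 N, and let go gently. The force was zero after release, and the last pictures still show the bin tipped right out. Its bar measured a few millimetres short of where I expected it: about 3 mm in the top view and about 10 mm in the wrist view, which I did not look into.
- **Nozzle:** I gripped it by the barrel and drew it out over the bar. I set its tail on the tray's far rim, pressed it level at about 10 N, and released it.
- **Last checks:** The barrel top measured 81 mm high in every section from the wrist camera. The nozzle's centre is about 7 mm off the tray's centre line, with the tail on one long rim and the head on the other. The tray moved no more than 1–2 mm.
- **Other things:** The rake, frog, saucer, trowel, feed bottle and decoys look undisturbed in the last picture. I compared these by eye only, and the pot is only partly in that view.
- **Arm:** It was well clear of everything at hand-in, though its last reading showed it still settling at under 3°/s.

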